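# Lock the release bolt into a spring brake chamber

## Task

Get this spring brake chamber ready to be caged: draw its release bolt up out of the side pocket, put the T-head down the hole in the end of the chamber, feel for the slot in the pressure plate inside and lower the bolt through until its washer sits on the chamber. Turn it a quarter turn clockwise (seen from above) to the stop and pull it up firmly to be sure that the T-head has seated in the plate, then let it back down onto its washer and let go. Feel your way slowly, steel meets steel: never load the bolt against the chamber with more than 50 N, and leave the other parts on the counter where they are.

Things in the scene. Friction and masses are not known exactly. Their poses are not given: they have to be found in the camera images.
- bolt_grip (a point): Release bolt, a plain steel T-bolt 150 mm long, 0.2-0.35 kg; at first upright, head down, in the pocket on the chamber's side. Held by its bare thread (14 mm dia.), the top 56 mm above the nut; this point is the middle of that: on the axis, 28 mm above the nut, 28 mm below the top end, 122 mm above the head's bottom. z along the bolt to its top, x along the T-head's length.
- bolt_washer (a point): Centre of the underside of the bolt's washer (42 mm dia., 4 mm thick), 76 mm above the bottom of the T-head. On it sits a hexagon nut 14 mm high, 24 mm across flats. Nut and washer are fast on the shank: they neither turn nor slide on it. Axes as bolt_grip.
- bolt_head (a point): Centre of the bolt's T-head: 28 mm long (x), 13 mm wide (y), 10 mm high, below a 14 mm round shank. 5 mm above the head's bottom face, 117 mm below bolt_grip. Axes as bolt_grip.
- chamber_hole (a point): Centre of the round 34 mm hole in the flat top end of the spring brake chamber, level with the flat face (60 mm across, 118 mm above the counter). The chamber is a rigid grey can, 148 mm dia., standing fixed, end up. z up along the hole's axis; -y points to the side pocket. With the washer resting on this face the T-head's centre is 71 mm below it.
- plate_slot (a point): Point on the hole's axis, 41 mm below chamber_hole: about the top of the fixed, rigid pressure plate inside. A slot 31 x 16 mm, 15 mm deep, goes through the plate, centred, roughly along x. But the plate sits turned up to 0.6 rad either way about z, and up to 3 mm higher or lower: both unknown, to be felt (the turn may be seen down the hole). Axes are the chamber's, not the plate's.
- plate_under (a point): Point on the hole's axis, 56 mm below chamber_hole: about the plate's underside (3 mm either way). Wholly below it the T-head can turn clockwise from above (about -z) to rigid stop lugs, a quarter turn (1.5-1.7 rad) from the slot; they reach 18 mm lower and block the other way. At the stop a recess 19 mm wide, 9 mm deep is above the head: pulled up into it, it seats firm. Axes the chamber's.
- pocket_mouth (a point): Centre of the mouth of the bolt's storage pocket, an upright aluminium sleeve 43 x 28 mm on the chamber's side, 105 mm from the hole's axis, mouth 97 mm above the counter. Opening 33 mm (x) by 18 mm (y), 83 mm deep, in which the bolt stands loosely, washer on the mouth, T-head along x; it draws straight up. Axes as chamber_hole.
- slack_adjuster: Bystander: a slack adjuster lying flat, about 205 mm long, 34 mm high, origin under the centre of its 84 mm round body.
- clevis_pin: Bystander: a steel clevis pin standing on end, 33 mm in diameter at its head, 70 mm high; origin at the centre of its underside.
- dust_plug: Bystander: the chamber's black rubber dust plug, 44 mm in diameter, 16 mm high, already pulled out and lying on the counter; origin at the centre of its underside.
- carton: Bystander: a boxed part, red carton 90 x 120 x 75 mm; origin at the centre of its underside.
Mind the look-alikes: they are no part of the job. Leave any green or orange look-alike of the part that bears bolt_grip alone.

How it is judged (in metres and radians):
On the way, in this order (a step that is already met when the one before it is completed fails the run):
1. the T-head has passed down through the slot of the pressure plate, on the hole's axis (z of bolt_head in the frame of chamber_hole below -0.066 m and horizontal distance between bolt_head and chamber_hole below 0.006 m), for 0.1 s.
2. turned a quarter turn, the T-head is pulled up with more than 5 N into the recess of the plate (z of bolt_head in the frame of chamber_hole between -0.0565 and -0.047 m and horizontal distance between bolt_head and chamber_hole below 0.006 m and angle between the x axis of bolt_head and the x axis of chamber_hole, either way round above 0.8 rad and contact force between bolt and chamber above 5 N), for 0.2 s.
At the end, for the whole second after the job is handed in: The bolt stands released and still in the chamber's hole, upright within 0.08 rad, washer down on the flat end (T-head centre 68 to 74 mm below the face, within 8 mm of the axis), the T-head turned across the slot, at least 0.8 rad from chamber_hole's x axis (z of bolt_head in the frame of chamber_hole between -0.074 and -0.068 m and horizontal distance between bolt_head and chamber_hole below 0.008 m and angle between the x axis of bolt_head and the x axis of chamber_hole, either way round above 0.8 rad and angle between bolt_head's own z axis and vertical below 0.08 rad and linear speed of bolt below 0.02 m/s and angular speed of bolt below 0.2 rad/s); the robot touches nothing.
It fails at once if the bolt is loaded against the chamber with more than 50 N (contact force between bolt and chamber above 50 N).
It fails at once if a bystander is moved by more than 15 mm (distance of any of slack_adjuster, clevis_pin, dust_plug, carton from where it was at the start of the episode above 0.015 m).
It also fails if it takes over 72 s, if anything falls off the work surface, if the arm or the gripper's body presses on something with over 40 N, if the wrist force passes 120 N, or if a joint passes its speed limit or range.

## Robot

A 6-joint arm with a two-finger parallel gripper is mounted at the origin on the work surface. World frame = base frame: x ahead of the robot, y to its left, z up, the work surface at z = 0. Lengths are in m, angles in degrees, forces in N, time in s.
With the tool pointing down it reaches from about 0.4 to 0.825 m from the base axis. Payload 7 kg.
Tool frame: the origin (TCP) lies on the mounting face of the last link; the fingertips stand 178 mm ahead of it and the grasp point (between the pads) lies 159 mm ahead of it; z points along the fingers, y is the direction in which the jaws open and shut (so a half turn about z gives the same grasp; the last joint's range is limited). The gripper opens to 88 mm and grips with 3 to 60 N. Pads are 19 mm wide; open, the fingers measure 130 mm over their backs; the gripper's body (78 mm by 193 mm) begins 47 mm behind the grasp point.
Start: joints at [16.507, 20.546, 0.682, 0, -70.136, -16.507], TCP at [0.675, -0, 0.405] pointing down, gripper open.
Joint ranges: [-176.03, 176.03], [-82.01, 121.73], [-58.28, 71.71], [-173.87, 95.51], [-174.79, -0.11], [-173.66, 173.66]. Speed limits (degrees/s): [136.94, 136.94, 172.46, 180, 180, 180].

## Interface

Orientations are given as [roll, pitch, yaw] about the fixed x, y, z axes, in that order (R = Rz(yaw) Ry(pitch) Rx(roll)).
In Python, from plant import r gives the robot as it stands. The module is installed in compiled form; this text tells all that it offers.
- The arm moves only by the tool carry_out, never from a script. Its argument "plan" is a list of rows, each a list of 3 entries, a list of its own where there are three numbers: the shift along the tool's x, y, z in m, then the turn, a rotation vector about the tool's x, y, z in degrees, then the closure in counts, from 0 (fully open) to 255 (shut). In form: [[[x, y, z], [ax, ay, az], hand], ...]. A call has 1 to 12 rows; each row shifts and turns the commanded pose from where the row before left it, along the tool's axes as they then stand; what a row does not reach is not made up. A row lasts 1/12 s, in which the tool goes at most 41.7 mm and 7.16 degrees, less where a joint would pass 70% of its speed; a pose out of reach is approached as far as the arm can. A call is refused whole if a number of a shift passes 0.0417 or a number of a turn 7.16, either way. A call with a gripper value outside its range is refused whole. The fingers move at their own pace and stop on an object; "grip_force" is the grip in N (left out, the last holds). Time passes only in rows, so rows that do not move let the fingers close. It gives the time, the measured TCP pose, the force and the opening at its end, in the units of the state.
- r.get_state(): the state, without advancing time (a new reading comes with each control period).
- r.capture(name): name is "scene" or "side" or "wrist"; returns the picture (420x560x3 uint8, red, green, blue); there is no depth.
- r.get_calibration(name): a dict with "K" (3x3 intrinsics, pixels), "D" ([k1, k2, p1, p2, k3] as OpenCV has them; the pictures are not rectified), "rvec" (rotation vector, rad) and "tvec" (3), from world to camera coordinates, as OpenCV has them. Camera axes: x right, y down, z forward; pixel columns grow to the right and rows downward; lengths in m; the calibration is good to about 2 mm. A picture is of the moment at which its call begins: read the wrist's pose just before it. get_calibration takes no time and is no camera call; for the wrist camera it gives the pose at the moment of the call.
- r.close_job(): hands the job in, once; it reports no verdict.
The state is a dict: "time_s": time; "joints": joint angles; "qd": joint speeds; "joint_torque": joint torques, N m; "tcp_pos": TCP position; "eef_rot": TCP orientation; "contact_force": force on the tool from outside, world axes, zero at the start; "moment": the same for the moment, N m; "gripper_width": finger opening in m.
Only numpy, scipy, OpenCV 4.12 (cv2) and the standard library are available. Lean on these libraries where they do the work, as an engineer would, in place of code of your own. Each camera call takes 0.05 s, during which the arm holds its last target. There are 200 camera calls.

## Working session

There is one attempt and no reset: what is moved stays moved. The work goes in short steps, Python scripts to look and compute and a tool call to move; the robot and the scene stay as the last step left them, time stands still between calls to the robot, and variables do not carry over. Pictures are saved under pics/ and viewed, about 8 in all and at most 12, crops included, and the job is handed in when it is done.

Besides the shell and the picture viewer there is one more tool, called as a command line: name --argument value ..., lists and objects as JSON in quotes. carry_out: Moves the arm, as the interface text tells. Its arguments: {"type":"object","properties":{"plan":{"type":"array","items":{"type":"array"}},"grip_force":{"type":"number"}},"required":["plan"]}

```bash
mkdir -p pics; cat > h.py <<'E'
import numpy as np, cv2
from plant import r
def cal(n):
    c=r.get_calibration(n); K=np.array(c["K"],float);D=np.array(c["D"],float)
    R=cv2.Rodrigues(np.array(c["rvec"],float))[0];t=np.array(c["tvec"],float).ravel()
    return K,D,R,t
def ray(c,uv):
    K,D,R,t=c
    p=cv2.undistortPoints(np.array([[uv]],float),K,D)[0,0]
    return -R.T@t, R.T@np.array([p[0],p[1],1.])
def onplane(c,uv,z):
    o,d=ray(c,uv); return o+d*(z-o[2])/d[2]
def tri(cs,uvs):
    A=np.zeros((3,3));b=np.zeros(3);L=[]
    for c,uv in zip(cs,uvs):
        o,d=ray(c,uv);d=d/np.linalg.norm(d);M=np.eye(3)-np.outer(d,d);A+=M;b+=M@o;L.append((o,d))
    x=np.linalg.solve(A,b); return x,[np.linalg.norm(np.cross(x-o,d)) for o,d in L]
def proj(c,X):
    K,D,R,t=c
    return cv2.projectPoints(np.array(X,float).reshape(-1,1,3),cv2.Rodrigues(R)[0],t,K,D)[0][:,0]
def shot(n,f):
    c=cal(n);im=r.capture(n);cv2.imwrite(f"pics/{f}.png",im[:,:,::-1]);np.savez(f"pics/{f}.npz",K=c[0],D=c[1],R=c[2],t=c[3]);return c,im
def ld(f):
    z=np.load(f"pics/{f}.npz");return (z["K"],z["D"],z["R"],z["t"])
E
python3 - <<'E'
from h import *
print(r.get_state())
a=[shot(n,n+"0")[1] for n in("scene","side","wrist")]
for n in("scene","side","wrist"):
    c=ld(n+"0");print(n,-c[2].T@c[3],c[2][2])
cv2.imwrite("pics/both.png",np.vstack([np.hstack(a[:2]),np.hstack([a[2],a[2]*0])])[:,:,::-1][:840,:])
im=cv2.imread("pics/both.png");cv2.imwrite("pics/both.png",cv2.resize(im,(800,600),interpolation=cv2.INTER_AREA))
E
```

```text
{'time_s': 0.0, 'joints': array([ 1.65079454e+01,  2.05899027e+01,  6.32621603e-01, -2.12443944e-02,
       -7.01367844e+01, -1.65069094e+01]), 'qd': array([ 0.05822926, -0.00421383,  0.0006186 ,  0.00951859, -0.03715702,
       -0.01075245]), 'joint_torque': array([-8.00930356e-04, -5.82726967e+01,  2.93058443e+01,  6.99745238e+00,
        6.93249181e-03, -2.06530804e-04]), 'tcp_pos': array([6.74787475e-01, 9.86089341e-06, 4.03727460e-01]), 'eef_rot': array([ 1.79904137e+02, -7.58163685e-03, -9.00061925e+01]), 'contact_force': array([ 0.19101012,  0.97553921, -0.27267182]), 'moment': array([-0.0321133 , -0.04847742,  0.04939942]), 'gripper_width': 0.0876423711971529}
scene [1.35588332 0.32133474 1.01020442] [-0.64178286 -0.26620714 -0.71919992]
side [ 0.39680824 -0.71082595  0.83675784] [ 0.12308048  0.68079567 -0.72205848]
wrist [ 0.67517604 -0.08493322  0.38419586] [-0.00142769  0.31195441 -0.950096  ]
```

View pics/both.png

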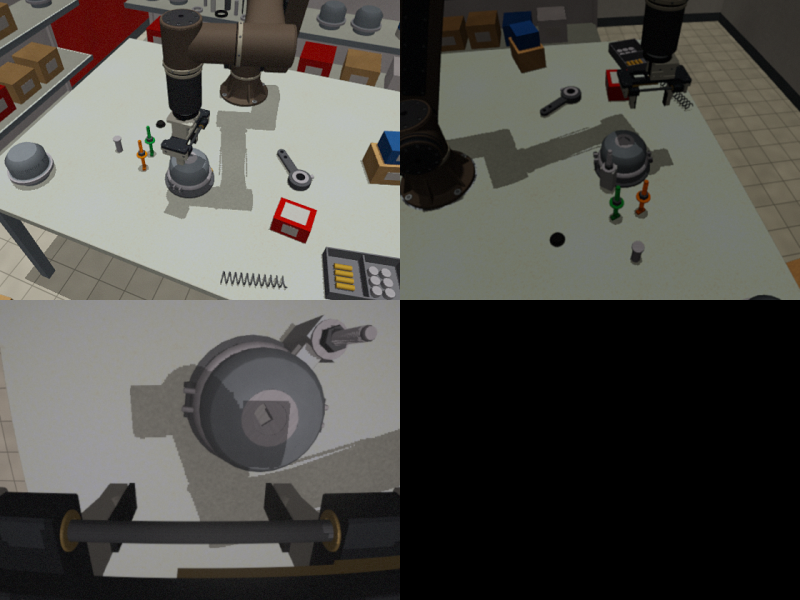

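```bash
python3 - <<'E'
from h import *
w=cv2.imread("pics/wrist0.png")[10:250,250:550];s=cv2.imread("pics/side0.png")[170:270,250:375]
w=cv2.resize(w,None,fx=1.6,fy=1.6,interpolation=cv2.INTER_CUBIC);s=cv2.resize(s,(310,248),interpolation=cv2.INTER_CUBIC)
w=cv2.convertScaleAbs(w,alpha=1.6)
c=np.zeros((384,800,3),np.uint8);c[:384,:480]=w;c[:248,485:795]=s
cv2.imwrite("pics/v1.png",c)
E
```

```text
(no output)
```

View pics/v1.png

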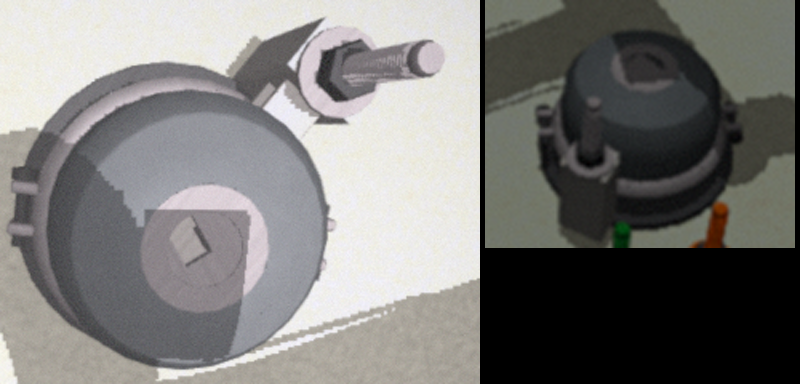

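```bash
python3 - <<'E'
from h import *
w=ld("wrist0");s=ld("side0")
W=lambda u,v:(u/1.6+250,v/1.6+10)
S=lambda u,v:((u-485)/2.48+250,v/2.48+170)
print("top",tri([w,s],[W(426,59),S(593,101)]))
print("face",tri([w,s],[W(205,248),S(646,68)]), onplane(w,W(205,248),.118),onplane(s,S(646,68),.118))
b=onplane(w,W(426,59),.171);f=onplane(w,W(205,248),.118);print(b,onplane(s,S(593,101),.171))
d=b-f;print(np.hypot(*d[:2]),np.degrees(np.arctan2(d[1],d[0])))
print("washer",onplane(w,W(338,73),.101), onplane(s,S(590,160),.101))
for q in [(190,218),(168,258),(187,266),(209,243)]:print("slot",onplane(w,W(*q),.077)-f,onplane(w,W(*q),.06)-f)
E
```

```text
top (array([ 0.53910971, -0.1128033 ,  0.16938996]), [np.float64(0.0003346637585561144), np.float64(0.0003346637585561408)])
face (array([ 0.60339182, -0.03296413,  0.11784103]), [np.float64(0.0018337933878051322), np.float64(0.0018337933878052838)]) [ 0.60189174 -0.03182629  0.118     ] [ 0.60455667 -0.03472062  0.118     ]
[ 0.53981315 -0.1124143   0.171     ] [ 0.53897772 -0.11455597  0.171     ]
0.1017259980983425 -127.60779621917425
washer [ 0.53935212 -0.11249423  0.101     ] [ 0.53883586 -0.11803732  0.101     ]
slot [-0.00202262 -0.00786189 -0.041     ] [-0.00619005 -0.00535806 -0.058     ]
slot [ 0.00843552  0.01375623 -0.041     ] [ 0.00484683  0.01745639 -0.058     ]
slot [-0.00219914  0.01811879 -0.041     ] [-0.00637634  0.02206037 -0.058     ]
slot [-0.01324996  0.00544634 -0.041     ] [-0.0180387   0.00868663 -0.058     ]
```

carry_out --plan '[[[-0.005,0.035,0],[0,0,0],0],[[-0.005,0.035,0],[0,0,0],0],[[-0.005,0.035,0],[0,0,0],0],[[-0.005,0.035,0],[0,0,0],0],[[0,0,0],[0,0,-6.55],0],[[0,0,0],[0,0,-6.55],0],[[0,0,0],[0,0,-6.55],0],[[0,0,0],[0,0,-6.55],0],[[0,0,0],[0,0,-6.55],0],[[0,0,0],[0,0,-6.55],0],[[0,0,0],[0,0,-6.55],0],[[0,0,0],[0,0,-6.55],0]]'

```text
time_s: 1.15
tcp_pos: [0.5348, 0.02, 0.4045]
eef_rot: [180.0, 0.0, -37.3]
contact_force: [-0.1, -0.5, 0.4]
gripper_width: 0.0873
```

```bash
python3 - <<'E'
from h import *
st=r.get_state();print(st["tcp_pos"],st["eef_rot"],st["joints"])
c,im=shot("wrist","wrist1")
print(-c[2].T@c[3],c[2])
uv=proj(c,[[.603,-.033,.118],[.539,-.113,.17]]);print(uv)
s=ld("side0");q=ld("scene0")
print("green",tri([s,q],[(302,259),(208,176)]),"orange",tri([s,q],[(344,253),(196,196)]))
u,v=uv[0].astype(int)
y0=max(0,v-75);x0=max(0,u-75)
cr=cv2.convertScaleAbs(cv2.resize(im[y0:y0+150,x0:x0+150],(600,600),interpolation=cv2.INTER_CUBIC),alpha=2)
print(x0,y0);cv2.imwrite("pics/v2.png",cr[:,:,::-1])
E
```

```text
[0.5348478  0.01996816 0.40446953] [ 1.79983357e+02  1.59881551e-02 -3.72746889e+01] [ 2.31351595e+01  7.38548063e+00 -1.69418317e+01 -6.23754185e-03
 -6.56950552e+01  2.95927224e+01]
[ 0.60280113 -0.03147133  0.38480678] [[-6.05374950e-01 -7.95940295e-01 -4.66147369e-04]
 [-7.56296429e-01  5.75039959e-01  3.12001214e-01]
 [-2.48066285e-01  1.89230265e-01 -9.50081589e-01]]
[[281.87370978  88.45709189]
 [458.69473221  95.68474177]]
green (array([ 0.53604388, -0.21947437,  0.15148516]), [np.float64(2.9690529712775974e-05), np.float64(2.9690529713010152e-05)]) orange (array([ 0.61647815, -0.21453565,  0.14980076]), [np.float64(0.0024255396301630177), np.float64(0.0024255396301631886)])
206 13
```

View pics/v2.png

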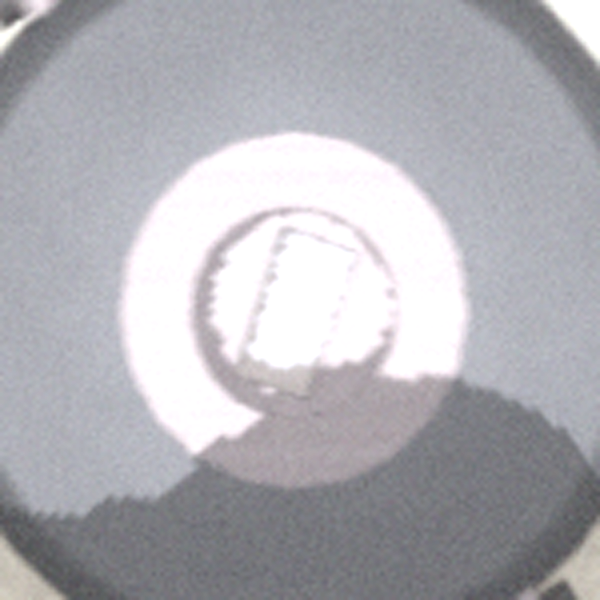

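```bash
python3 - <<'E'
from h import *
c=ld("wrist1");P=lambda u,v,z:onplane(c,(u/4+206,v/4+13),z)
f=P(294,311,.118);h=P(297,312,.118);print("face",f,"hole",h)
print("face dia",P(120,311,.118)-P(468,311,.118), P(294,132,.118)-P(294,488,.118))
K=[P(*q,.077) for q in[(285,230),(357,250),(310,397),(240,375)]]
print("slot c",np.mean(K,0)); 
e=(K[0]+K[1]-K[2]-K[3])/2;g=(K[1]+K[2]-K[0]-K[3])/2
print(np.linalg.norm(e),np.degrees(np.arctan2(e[1],e[0])),np.linalg.norm(g),np.degrees(np.arctan2(g[1],g[0])))
im=cv2.imread("pics/wrist1.png");cr=cv2.convertScaleAbs(im[30:180,380:560],alpha=1.5);cv2.imwrite("pics/v3.png",cv2.resize(cr,(720,600),interpolation=cv2.INTER_CUBIC))
E
```

```text
face [ 0.60276443 -0.03073195  0.118     ] hole [ 0.60231044 -0.0310474   0.118     ]
face dia [0.03698636 0.04861788 0.        ] [ 0.04835521 -0.0368101   0.        ]
slot c [ 0.60187098 -0.03090563  0.077     ]
0.030191992209105307 -55.20021173849969 0.014951263643328912 -143.31192702673235
```

View pics/v3.png

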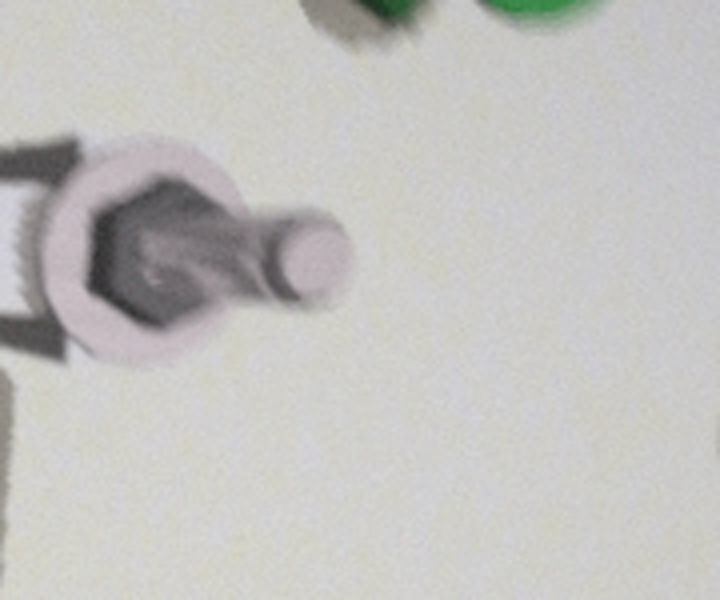

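```bash
python3 - <<'E'
from h import *
c=ld("wrist1");w=ld("wrist0")
a=(315/4+380,257/4+30);b=(147/4+380,249/4+30)
print(tri([w,c],[(426/1.6+250,59/1.6+10),a]),onplane(c,a,.171),onplane(c,b,.101),onplane(c,b,.099))
print(tri([w,c],[(338/1.6+250,73/1.6+10),b]))
T=onplane(c,a,.171);h=np.array([.6023,-.031,.171]);d=T-h;print(np.hypot(*d[:2]),np.degrees(np.arctan2(d[1],d[0])))
E
```

```text
(array([ 0.54048663, -0.11239388,  0.17230252]), [np.float64(0.00018910413013306667), np.float64(0.00018910413013301404)]) [ 0.53997838 -0.11305913  0.171     ] [ 0.54002993 -0.1134895   0.101     ] [ 0.53958758 -0.11406749  0.099     ]
(array([ 0.54094437, -0.11229033,  0.10460041]), [np.float64(0.00018589025673957746), np.float64(0.00018589025673953002)])
0.10304214908565366 -127.21565608314097
```

carry_out --plan '[[[0.0212,0.0257,0],[0,0,0],130],[[0.0212,0.0257,0],[0,0,0],130],[[0.0212,0.0257,0],[0,0,0],130],[[0.0212,0.0257,0],[0,0,0],130],[[0,0,0],[0,0,0],130],[[0,0,0.015],[0,0,0],130],[[0,0,0.02],[0,0,0],130],[[0,0,0.02],[0,0,0],130],[[0,0,0.02],[0,0,0],130],[[0,0,0.018],[0,0,0],130],[[0,0,0.009],[0,0,0],130],[[0,0,0],[0,0,0],130]]' --grip_force 15

```text
time_s: 2.2
tcp_pos: [0.5387, -0.1131, 0.3005]
eef_rot: [179.8, 0.2, -37.7]
contact_force: [-0.3, 0.8, 1.1]
gripper_width: 0.0429
```

```bash
python3 - <<'E'
from h import *
st=r.get_state();print(st["tcp_pos"],st["eef_rot"],st["contact_force"])
c,im=shot("side","side2");c,iw=shot("wrist","wrist2")
u,v=proj(ld("side2"),[[.54,-.113,.15]])[0].astype(int);print(u,v)
a=cv2.resize(im[v-60:v+60,u-60:u+60],(400,400),interpolation=cv2.INTER_CUBIC);a=cv2.convertScaleAbs(a,alpha=1.8)
b=cv2.convertScaleAbs(cv2.resize(iw,(400,300)),alpha=1.6);o=np.zeros((400,800,3),np.uint8);o[:,:400]=a;o[:300,400:]=b
cv2.imwrite("pics/v4.png",o[:,:,::-1])
E
```

```text
[ 0.53871875 -0.11312797  0.30053128] [ 1.79848809e+02  1.77943155e-01 -3.77095303e+01] [-0.30171136  0.78868227  1.14943464]
293 217
```

View pics/v4.png

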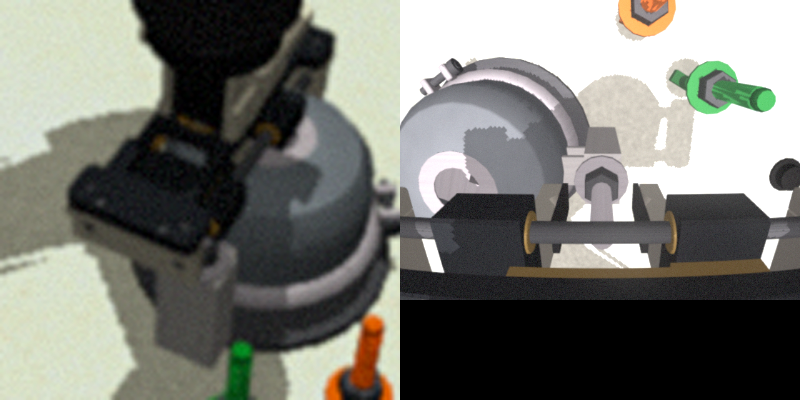

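carry_out --plan '[[[0,0,0],[0,0,0],170],[[0,0,0],[0,0,0],190],[[0,0,0],[0,0,0],210],[[0,0,0],[0,0,0],230],[[0,0,0],[0,0,0],255],[[0,0,0],[0,0,0],255],[[0,0,0],[0,0,0],255],[[0,0,0],[0,0,0],255]]' --grip_force 15

```text
time_s: 2.97
tcp_pos: [0.5394, -0.1133, 0.303]
eef_rot: [-180.0, -0.0, -37.6]
contact_force: [-2.3, -0.4, 4.8]
gripper_width: 0.0139
```

carry_out --plan '[[[0,0,0],[0,0,0],255],[[0,0,0],[0,0,0],255],[[0,0,-0.003],[0,0,0],255],[[0,0,-0.003],[0,0,0],255],[[0,0,-0.004],[0,0,0],255],[[0,0,0],[0,0,0],255]]' --grip_force 45

```text
time_s: 3.47
tcp_pos: [0.5395, -0.1132, 0.3132]
eef_rot: [-180.0, -0.0, -37.6]
contact_force: [-0.8, -0.3, -2.8]
gripper_width: 0.0132
```

carry_out --plan '[[[0,0,-0.008],[0,0,0],255],[[0,0,-0.01],[0,0,0],255],[[0,0,-0.012],[0,0,0],255],[[0,0,-0.012],[0,0,0],255],[[0,0,-0.012],[0,0,0],255],[[0,0,-0.012],[0,0,0],255],[[0,0,-0.012],[0,0,0],255],[[0,0,-0.012],[0,0,0],255],[[0,0,-0.012],[0,0,0],255],[[0,0,-0.008],[0,0,0],255],[[0,0,0],[0,0,0],255],[[0,0,0],[0,0,0],255]]'

```text
time_s: 4.47
tcp_pos: [0.5393, -0.1132, 0.4231]
eef_rot: [-179.9, -0.0, -37.6]
contact_force: [-0.5, -0.2, -2.6]
gripper_width: 0.0129
```

```bash
python3 - <<'E'
from h import *
st=r.get_state();p=st["tcp_pos"];print(p,st["eef_rot"],st["contact_force"],st["gripper_width"],st["joints"])
c,iw=shot("wrist","wrist3");c2,im=shot("side","side3")
a=lambda h:p+[0,0,-.159-h]
for k,cc in(("w",c),("s",c2)):print(k,proj(cc,[a(-.028),a(.028),a(.046),a(.122)]))
s=cv2.resize(im[80:260,200:400],(400,360),interpolation=cv2.INTER_CUBIC)
b=cv2.resize(iw,(400,300),interpolation=cv2.INTER_AREA);o=np.zeros((360,800,3),np.uint8);o[:,:400]=s;o[:300,400:]=b
cv2.imwrite("pics/v5.png",cv2.convertScaleAbs(o,alpha=1.6)[:,:,::-1])
E
```

```text
[ 0.53934983 -0.11315997  0.42312847] [-1.79945525e+02 -3.72878314e-02 -3.76026555e+01] [-0.54556804 -0.18144497 -2.55269548] 0.012894474060102627 [ 8.51375347e+00  8.18011374e+00 -1.34877982e+01 -1.17196089e-02
 -6.82669780e+01  4.38879421e+01]
w [[281.30493521 335.25964122]
 [281.16895382 265.69224041]
 [281.13905895 250.86815216]
 [281.05176904 208.43001334]]
s [[296.51664412 164.64383824]
 [295.09820651 186.85038553]
 [294.66904441 193.55377836]
 [292.9853825  219.78365154]]
```

View pics/v5.png

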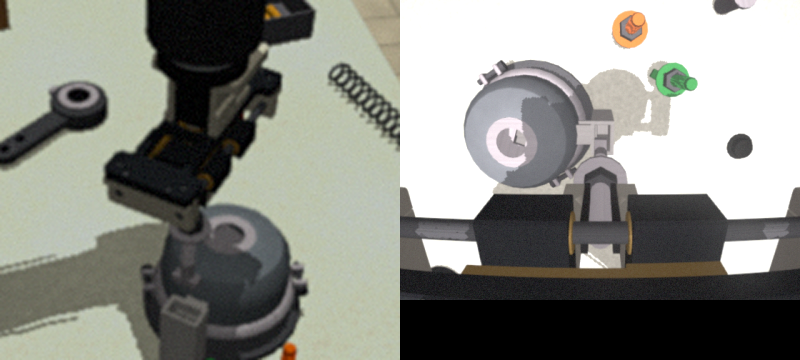

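carry_out --plan '[[[0,-0.01,0],[0,0,0],255],[[0,-0.0187,0],[0,0,0],255],[[0,-0.0187,0],[0,0,0],255],[[0,-0.0187,0],[0,0,0],255],[[0,-0.0187,0],[0,0,0],255],[[0,-0.0187,0],[0,0,0],255],[[0,0,0],[0,0,5.6],255],[[0,0,0],[0,0,5.7],255],[[0,0,0],[0,0,5.6],255],[[0,0,0.008],[0,0,0],255],[[0,0,0.008],[0,0,0],255],[[0,0,0],[0,0,0],255]]' --grip_force 60

```text
time_s: 5.57
tcp_pos: [0.6023, -0.0306, 0.4039]
eef_rot: [179.8, 0.1, -54.3]
contact_force: [-0.4, 1.1, -3.0]
gripper_width: 0.013
```

```bash
python3 - <<'E'
from h import *
st=r.get_state();p=st["tcp_pos"];print(p,st["eef_rot"],st["contact_force"],st["gripper_width"])
c,iw=shot("scene","scene4");c2,im=shot("side","side4");c3,i3=shot("wrist","wrist4")
o=[]
for cc,i in((c,iw),(c2,im),(c3,i3)):
    u,v=proj(cc,[[.6023,-.031,.13]])[0].astype(int);print(u,v,proj(cc,[[.6023,-.031,.118]]),proj(cc,[p-[0,0,.281]]))
    u=max(u,30);v=max(v,30);o.append(cv2.resize(i[v-30:v+30,u-30:u+30],(266,266),interpolation=cv2.INTER_CUBIC))
cv2.imwrite("pics/v6.png",cv2.convertScaleAbs(np.hstack(o),alpha=1.8)[:,:,::-1])
E
```

```text
[ 0.6023322  -0.03060152  0.40394163] [ 1.79827065e+02  1.20364874e-01 -5.43173127e+01] [-0.37744355  1.11233119 -3.03297143] 0.013046335948400763
263 216 [[263.38356153 220.22577989]] [[263.46253391 218.94451251]]
313 192 [[313.56076824 196.33441216]] [[313.70383249 194.6422905 ]]
280 210 [[280.44381948 205.30149383]] [[280.11440533 207.66672627]]
```

View pics/v6.png

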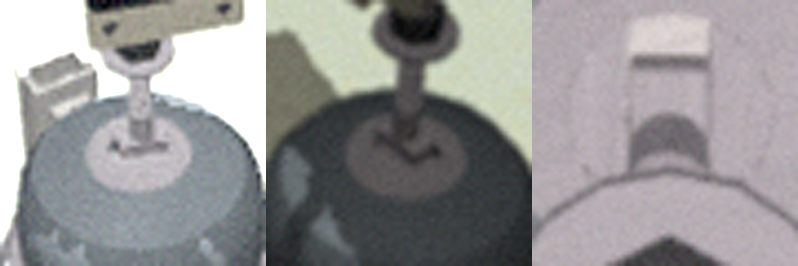

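carry_out --plan '[[[0,0.0003,0.002],[0,0,0],255],[[0,0,0.001],[0,0,0],255],[[0,0,0.001],[0,0,0],255],[[0,0,0.001],[0,0,0],255],[[0,0,0.001],[0,0,0],255],[[0,0,0],[0,0,0],255]]'

```text
time_s: 6.22
tcp_pos: [0.6023, -0.0314, 0.4005]
eef_rot: [180.0, 0.0, -54.5]
contact_force: [0.6, 0.5, -2.1]
gripper_width: 0.0131
```

carry_out --plan '[[[0,0,0.001],[0,0,0],255],[[0,0,0.001],[0,0,0],255],[[0,0,0.001],[0,0,0],255],[[0,0,0.001],[0,0,0],255],[[0,0,0.001],[0,0,0],255],[[0,0,0],[0,0,0],255]]'

```text
time_s: 6.72
tcp_pos: [0.6023, -0.0314, 0.3954]
eef_rot: [180.0, 0.0, -54.5]
contact_force: [-0.7, 0.2, -3.0]
gripper_width: 0.0131
```

carry_out --plan '[[[0,0,0.0015],[0,0,0],255],[[0,0,0.0025],[0,0,0],255],[[0,0,0.0025],[0,0,0],255],[[0,0,0.0025],[0,0,0],255],[[0,0,0.0025],[0,0,0],255],[[0,0,0.0025],[0,0,0],255],[[0,0,0.0025],[0,0,0],255],[[0,0,0.0025],[0,0,0],255],[[0,0,0.0025],[0,0,0],255],[[0,0,0.0025],[0,0,0],255],[[0,0,0.001],[0,0,0],255],[[0,0,0],[0,0,0],255]]'

```text
time_s: 7.72
tcp_pos: [0.6023, -0.0314, 0.3703]
eef_rot: [180.0, 0.0, -54.5]
contact_force: [-0.3, -0.5, -2.7]
gripper_width: 0.0134
```

carry_out --plan '[[[0,0,0.001],[0,0,0],255],[[0,0,0.001],[0,0,0],255],[[0,0,0.001],[0,0,0],255],[[0,0,0.001],[0,0,0],255],[[0,0,0.001],[0,0,0],255],[[0,0,0.001],[0,0,0],255],[[0,0,0],[0,0,0],255]]'

```text
time_s: 8.3
tcp_pos: [0.6023, -0.0314, 0.3644]
eef_rot: [180.0, 0.0, -54.5]
contact_force: [0.1, -0.8, -2.9]
gripper_width: 0.0129
```

Now feel in 1 mm steps around the expected plate top (TCP about 0.359).

carry_out --plan '[[[0,0,0.001],[0,0,0],255],[[0,0,0.001],[0,0,0],255],[[0,0,0.001],[0,0,0],255],[[0,0,0],[0,0,0],255]]'

```text
time_s: 8.63
tcp_pos: [0.6023, -0.0314, 0.3614]
eef_rot: [180.0, 0.0, -54.5]
contact_force: [0.0, -0.2, -1.8]
gripper_width: 0.0128
```

carry_out --plan '[[[0,0,0.001],[0,0,0],255],[[0,0,0.001],[0,0,0],255],[[0,0,0],[0,0,0],255]]'

```text
time_s: 8.88
tcp_pos: [0.6023, -0.0314, 0.3594]
eef_rot: [180.0, 0.0, -54.5]
contact_force: [-0.1, 0.0, -1.6]
gripper_width: 0.0133
```

carry_out --plan '[[[0,0,0.001],[0,0,0],255],[[0,0,0.001],[0,0,0],255],[[0,0,0],[0,0,0],255]]'

```text
time_s: 9.13
tcp_pos: [0.6023, -0.0314, 0.3574]
eef_rot: [180.0, 0.0, -54.5]
contact_force: [-0.4, 0.7, -1.9]
gripper_width: 0.0128
```

carry_out --plan '[[[0,0,0.001],[0,0,0],255],[[0,0,0.001],[0,0,0],255],[[0,0,0],[0,0,0],255]]'

```text
time_s: 9.38
tcp_pos: [0.6023, -0.0314, 0.3554]
eef_rot: [180.0, 0.0, -54.5]
contact_force: [-0.4, 0.6, -2.0]
gripper_width: 0.0132
```

carry_out --plan '[[[0,0,0.001],[0,0,0],255],[[0,0,0.001],[0,0,0],255],[[0,0,0],[0,0,0],255]]'

```text
time_s: 9.63
tcp_pos: [0.6023, -0.0314, 0.3534]
eef_rot: [180.0, 0.0, -54.5]
contact_force: [-0.4, -0.0, -2.7]
gripper_width: 0.0135
```

carry_out --plan '[[[0,0,0.001],[0,0,0],255],[[0,0,0.001],[0,0,0],255],[[0,0,0.001],[0,0,0],255],[[0,0,0],[0,0,0],255]]'

```text
time_s: 9.97
tcp_pos: [0.6023, -0.0314, 0.3504]
eef_rot: [180.0, 0.0, -54.5]
contact_force: [-0.9, 0.3, -1.8]
gripper_width: 0.0131
```

carry_out --plan '[[[0,0,0.0015],[0,0,0],255],[[0,0,0.0015],[0,0,0],255],[[0,0,0.0015],[0,0,0],255],[[0,0,0.0015],[0,0,0],255],[[0,0,0.0015],[0,0,0],255],[[0,0,0.0015],[0,0,0],255],[[0,0,0.0015],[0,0,0],255],[[0,0,0.0015],[0,0,0],255],[[0,0,0.0015],[0,0,0],255],[[0,0,0.0015],[0,0,0],255],[[0,0,0.0015],[0,0,0],255],[[0,0,0],[0,0,0],255]]'

```text
time_s: 10.97
tcp_pos: [0.6022, -0.0314, 0.3338]
eef_rot: [180.0, 0.0, -54.5]
contact_force: [0.4, 0.2, -1.9]
gripper_width: 0.0124
```

carry_out --plan '[[[0,0,0.001],[0,0,0],255],[[0,0,0.001],[0,0,0],255],[[0,0,0.001],[0,0,0],255],[[0,0,0.001],[0,0,0],255],[[0,0,0],[0,0,0],255]]'

```text
time_s: 11.38
tcp_pos: [0.6023, -0.0314, 0.3299]
eef_rot: [180.0, 0.0, -54.5]
contact_force: [-0.2, -0.1, -1.3]
gripper_width: 0.0132
```

carry_out --plan '[[[0,0,0.001],[0,0,0],255],[[0,0,0.001],[0,0,0],255],[[0,0,0],[0,0,0],255]]'

```text
time_s: 11.63
tcp_pos: [0.6023, -0.0314, 0.3279]
eef_rot: [180.0, 0.0, -54.5]
contact_force: [-0.1, -0.4, -3.3]
gripper_width: 0.0126
```

carry_out --plan '[[[0,0,0.001],[0,0,0],255],[[0,0,0.001],[0,0,0],255],[[0,0,0],[0,0,0],255]]'

```text
time_s: 11.88
tcp_pos: [0.6023, -0.0314, 0.3259]
eef_rot: [180.0, 0.0, -54.5]
contact_force: [0.8, 0.3, -3.0]
gripper_width: 0.0129
```

carry_out --plan '[[[0,0,0.001],[0,0,0],255],[[0,0,0],[0,0,0],255]]'

```text
time_s: 12.05
tcp_pos: [0.6023, -0.0314, 0.325]
eef_rot: [180.0, 0.0, -54.5]
contact_force: [-1.2, 0.8, -3.3]
gripper_width: 0.013
```

carry_out --plan '[[[0,0,0.001],[0,0,0],255],[[0,0,0],[0,0,0],255]]'

```text
time_s: 12.22
tcp_pos: [0.6024, -0.0314, 0.3241]
eef_rot: [-180.0, -0.0, -54.5]
contact_force: [0.3, 0.3, -2.1]
gripper_width: 0.0131
```

carry_out --plan '[[[0,0,0.0005],[0,0,0],255],[[0,0,0],[0,0,0],255]]'

```text
time_s: 12.38
tcp_pos: [0.6024, -0.0314, 0.3241]
eef_rot: [-180.0, -0.0, -54.5]
contact_force: [-1.6, -0.1, 1.4]
gripper_width: 0.013
```

carry_out --plan '[[[0,0,0.0005],[0,0,0],255],[[0,0,0],[0,0,0],255]]'

```text
time_s: 12.55
tcp_pos: [0.6023, -0.0314, 0.324]
eef_rot: [-180.0, -0.0, -54.5]
contact_force: [-3.3, -0.4, 5.7]
gripper_width: 0.0132
```

carry_out --plan '[[[0,0,-0.003],[0,0,0],255],[[0,0,0],[0,0,4],255],[[0,0,0],[0,0,6],255],[[0,0,0],[0,0,6],255],[[0,0,0],[0,0,6],255],[[0,0,0],[0,0,6],255],[[0,0,0],[0,0,6],255],[[0,0,0],[0,0,6],255],[[0,0,0],[0,0,6],255],[[0,0,0],[0,0,6],255],[[0,0,0],[0,0,6],255],[[0,0,0],[0,0,0],255]]'

```text
time_s: 13.55
tcp_pos: [0.6022, -0.0314, 0.3258]
eef_rot: [180.0, -0.0, -112.8]
contact_force: [0.1, -0.3, -2.7]
gripper_width: 0.013
```

```bash
python3 - <<'E'
from h import *
s=r.get_state();print(s["tcp_pos"],s["eef_rot"],s["contact_force"],s["moment"],s["joints"])
E
```

```text
[ 0.60219856 -0.03140429  0.32581243] [ 1.79960334e+02 -1.66395064e-02 -1.12778241e+02] [ 0.13846087 -0.34976405 -2.74660288] [-0.13087457  0.0882621   0.05727898] [ 1.55568129e+01  1.73757484e+01 -1.48408464e+01 -1.36471868e-02
 -5.78248407e+01 -3.83277886e+01]
```

carry_out --plan '[[[0,0,0],[0,0,6],255],[[0,0,0],[0,0,6],255],[[0,0,0],[0,0,5],255],[[0,0,0],[0,0,3],255],[[0,0,0],[0,0,3],255],[[0,0,0],[0,0,2],255],[[0,0,0],[0,0,0],255]]'

```text
time_s: 14.13
tcp_pos: [0.6021, -0.0314, 0.3258]
eef_rot: [180.0, -0.0, -137.4]
contact_force: [-0.6, 0.5, -2.9]
gripper_width: 0.0132
```

```bash
cat > s.py <<'E'
from h import *
s=r.get_state();print(s["tcp_pos"],s["eef_rot"],s["contact_force"],s["moment"],s["joints"][5])
E
python3 s.py
```

```text
[ 0.60212474 -0.03142596  0.32584325] [ 1.79966258e+02 -3.99139452e-02 -1.37403799e+02] [-0.63308255  0.50813435 -2.86063874] [-0.02328533  0.44283025  0.05193173] -62.9528967072794
```

carry_out --plan '[[[0,0,0],[0,0,2],255],[[0,0,0],[0,0,2],255],[[0,0,0],[0,0,0],255]]'

```text
time_s: 14.38
tcp_pos: [0.6021, -0.0314, 0.3259]
eef_rot: [180.0, -0.0, -141.4]
contact_force: [-1.3, -0.6, -2.5]
gripper_width: 0.0128
```

```bash
python3 s.py
```

```text
[ 0.60210261 -0.03140408  0.32585023] [ 1.79969338e+02 -4.60269182e-02 -1.41388505e+02] [-1.29892663 -0.63451698 -2.52694506] [-0.00688372  0.47994335  0.00788964] -66.9419923470889
```

carry_out --plan '[[[0,0,0],[0,0,2],255],[[0,0,0],[0,0,2],255],[[0,0,0],[0,0,0],255]]'

```text
time_s: 14.63
tcp_pos: [0.6021, -0.0314, 0.3259]
eef_rot: [180.0, -0.0, -145.4]
contact_force: [-0.7, 0.3, -3.3]
gripper_width: 0.0129
```

```bash
python3 s.py
```

```text
[ 0.60213924 -0.03142276  0.32591326] [ 1.79976836e+02 -4.14419089e-02 -1.45392824e+02] [-0.68477191  0.28870332 -3.33446004] [-0.01322115  0.60793141  0.02658162] -70.9453033878769
```

carry_out --plan '[[[0,0,0],[0,0,2],255],[[0,0,0],[0,0,1],255],[[0,0,0],[0,0,0],255]]'

```text
time_s: 14.88
tcp_pos: [0.6021, -0.0314, 0.326]
eef_rot: [180.0, -0.0, -148.4]
contact_force: [-1.0, 0.5, -3.1]
gripper_width: 0.0133
```

```bash
python3 s.py
```

```text
[ 0.60214505 -0.03139331  0.32597235] [ 1.79981944e+02 -3.47834744e-02 -1.48404153e+02] [-1.00096703  0.49091003 -3.13390424] [-0.01963705  0.73967782  0.00598126] -73.9599286158026
```

carry_out --plan '[[[0,0,0],[0,0,2],255],[[0,0,0],[0,0,1],255],[[0,0,0],[0,0,0],255]]'

```text
time_s: 15.13
tcp_pos: [0.6022, -0.0314, 0.326]
eef_rot: [180.0, -0.0, -151.5]
contact_force: [-3.0, 0.2, -3.1]
gripper_width: 0.0132
```

```bash
python3 s.py
```

```text
[ 0.60219745 -0.0314231   0.32601841] [ 1.79989226e+02 -2.86684247e-02 -1.51452181e+02] [-3.04051487  0.22666176 -3.12194983] [-0.00845586  0.86238479  0.0447163 ] -77.00728238830274
```

carry_out --plan '[[[0,0,0],[0,0,1.5],255],[[0,0,0],[0,0,1.5],255],[[0,0,0],[0,0,0],255]]'

```text
time_s: 15.38
tcp_pos: [0.6022, -0.0313, 0.326]
eef_rot: [180.0, -0.0, -154.4]
contact_force: [-2.1, -0.3, -2.7]
gripper_width: 0.0127
```

```bash
python3 s.py
```

```text
[ 0.60219456 -0.03134801  0.32596959] [ 1.79991644e+02 -3.54430350e-02 -1.54439391e+02] [-2.1240018  -0.30520019 -2.69561943] [-0.02902332  0.87218123  0.36631918] -80.00375349306118
```

carry_out --plan '[[[0,0,0],[0,0,1.5],255],[[0,0,0],[0,0,1.5],255],[[0,0,0],[0,0,0],255]]'

```text
time_s: 15.63
tcp_pos: [0.6023, -0.0312, 0.326]
eef_rot: [180.0, -0.0, -157.4]
contact_force: [-1.6, 0.3, -4.2]
gripper_width: 0.0133
```

```bash
python3 s.py
```

```text
[ 0.60234888 -0.03122336  0.3260445 ] [ 1.79995250e+02 -1.29453201e-03 -1.57415022e+02] [-1.59697147  0.30567411 -4.22223844] [0.26323848 0.665933   0.52863843] -82.9848373209819
```

carry_out --plan '[[[0,0,0],[0,0,-2.5],255],[[0,0,-0.001],[0,0,0],255],[[0,0,-0.001],[0,0,0],255],[[0,0,-0.001],[0,0,0],255],[[0,0,-0.001],[0,0,0],255],[[0,0,-0.001],[0,0,0],255],[[0,0,0],[0,0,0],255]]'

```text
time_s: 16.22
tcp_pos: [0.6021, -0.0314, 0.3309]
eef_rot: [180.0, -0.1, -155.0]
contact_force: [0.0, 0.1, -13.3]
gripper_width: 0.0132
```

carry_out --plan '[[[0,0,-0.001],[0,0,0],255],[[0,0,-0.001],[0,0,0],255],[[0,0,0],[0,0,0],255]]'

```text
time_s: 16.47
tcp_pos: [0.6022, -0.0314, 0.3333]
eef_rot: [180.0, -0.0, -155.0]
contact_force: [-1.4, 0.2, -12.3]
gripper_width: 0.0134
```

carry_out --plan '[[[0,0,-0.001],[0,0,0],255],[[0,0,-0.001],[0,0,0],255],[[0,0,0],[0,0,0],255]]'

```text
time_s: 16.72
tcp_pos: [0.6023, -0.0313, 0.3354]
eef_rot: [180.0, 0.0, -155.0]
contact_force: [-1.5, 1.4, -10.2]
gripper_width: 0.0129
```

```bash
python3 s.py
```

```text
[ 0.60228774 -0.03133864  0.33542993] [ 1.79994965e+02  3.94379592e-03 -1.55001732e+02] [ -1.48758351   1.4187059  -10.17722856] [0.45015285 0.72382755 0.16561195] -80.56118280641695
```

carry_out --plan '[[[0,0,0],[0,0,-2],255],[[0,0,-0.001],[0,0,0],255],[[0,0,-0.001],[0,0,0],255],[[0,0,0],[0,0,0],255]]'

```text
time_s: 17.05
tcp_pos: [0.6025, -0.0314, 0.3383]
eef_rot: [-180.0, 0.1, -153.0]
contact_force: [-3.9, 0.9, -2.5]
gripper_width: 0.0128
```

carry_out --plan '[[[0,0,-0.001],[0,0,0],255],[[0,0,-0.001],[0,0,0],255],[[0,0,0],[0,0,0],255]]'

```text
time_s: 17.3
tcp_pos: [0.6025, -0.0314, 0.3398]
eef_rot: [-180.0, 0.0, -153.0]
contact_force: [-2.9, 0.9, -2.0]
gripper_width: 0.0132
```

```bash
python3 s.py
```

```text
[ 0.60251454 -0.03138319  0.3397733 ] [-1.79975211e+02  4.83369910e-02 -1.53010814e+02] [-2.85540808  0.88787481 -1.98601697] [0.51145157 1.34106716 0.07546138] -78.57905806393343
```

Free again, the head is rising in the recess. Step up to the roof.

carry_out --plan '[[[0,0,-0.001],[0,0,0],255],[[0,0,0],[0,0,0],255]]'

```text
time_s: 17.47
tcp_pos: [0.6025, -0.0314, 0.3405]
eef_rot: [-180.0, 0.0, -153.0]
contact_force: [-2.8, 0.5, -2.2]
gripper_width: 0.0131
```

carry_out --plan '[[[0,0,-0.001],[0,0,0],255],[[0,0,0],[0,0,0],255]]'

```text
time_s: 17.63
tcp_pos: [0.6025, -0.0314, 0.3414]
eef_rot: [-180.0, 0.0, -153.0]
contact_force: [-3.0, 0.7, -3.6]
gripper_width: 0.0132
```

carry_out --plan '[[[0,0,-0.001],[0,0,0],255],[[0,0,0],[0,0,0],255]]'

```text
time_s: 17.8
tcp_pos: [0.6025, -0.0314, 0.3424]
eef_rot: [-180.0, 0.0, -153.0]
contact_force: [-1.8, 0.1, -2.3]
gripper_width: 0.0131
```

carry_out --plan '[[[0,0,-0.001],[0,0,0],255],[[0,0,0],[0,0,0],255]]'

```text
time_s: 17.97
tcp_pos: [0.6025, -0.0314, 0.3434]
eef_rot: [-180.0, 0.0, -153.0]
contact_force: [-1.9, -0.4, -2.7]
gripper_width: 0.0132
```

carry_out --plan '[[[0,0,-0.001],[0,0,0],255],[[0,0,0],[0,0,0],255]]'

```text
time_s: 18.13
tcp_pos: [0.6023, -0.0314, 0.3437]
eef_rot: [180.0, -0.0, -153.0]
contact_force: [-1.0, 0.5, -7.6]
gripper_width: 0.0132
```

carry_out --plan '[[[0,0,-0.0005],[0,0,0],255],[[0,0,0],[0,0,0],255]]'

```text
time_s: 18.3
tcp_pos: [0.6022, -0.0314, 0.3437]
eef_rot: [180.0, -0.1, -153.0]
contact_force: [0.5, -0.6, -13.5]
gripper_width: 0.0131
```

carry_out --plan '[[[0,0,-0.0004],[0,0,0],255],[[0,0,-0.0004],[0,0,0],255],[[0,0,0],[0,0,0],255],[[0,0,0],[0,0,0],255],[[0,0,0],[0,0,0],255],[[0,0,0],[0,0,0],255],[[0,0,0],[0,0,0],255]]'

```text
time_s: 18.88
tcp_pos: [0.6021, -0.0314, 0.3439]
eef_rot: [179.9, -0.1, -153.0]
contact_force: [4.2, -2.0, -25.9]
gripper_width: 0.0131
```

```bash
python3 s.py
```

```text
[ 0.60206147 -0.03136856  0.34387875] [ 1.79939119e+02 -1.04003441e-01 -1.53028509e+02] [  4.19539447  -2.00271652 -25.88024144] [-0.50302097 -1.88146995  0.05698498] -78.56037717907198
```

carry_out --plan '[[[0,0,0.001],[0,0,0],255],[[0,0,0.0015],[0,0,0],255],[[0,0,0.0015],[0,0,0],255],[[0,0,0.0015],[0,0,0],255],[[0,0,0.0015],[0,0,0],255],[[0,0,0.0015],[0,0,0],255],[[0,0,0.0015],[0,0,0],255],[[0,0,0.0015],[0,0,0],255],[[0,0,0.0015],[0,0,0],255],[[0,0,0.0015],[0,0,0],255],[[0,0,0.0015],[0,0,0],255],[[0,0,0],[0,0,0],255]]'

```text
time_s: 19.88
tcp_pos: [0.6025, -0.0314, 0.329]
eef_rot: [180.0, -0.0, -153.0]
contact_force: [-2.1, 1.1, -2.4]
gripper_width: 0.013
```

carry_out --plan '[[[0,0,0.001],[0,0,0],255],[[0,0,0.001],[0,0,0],255],[[0,0,0],[0,0,0],255]]'

```text
time_s: 20.13
tcp_pos: [0.6024, -0.0314, 0.3272]
eef_rot: [180.0, 0.0, -153.0]
contact_force: [-1.8, 0.7, -1.0]
gripper_width: 0.0131
```

carry_out --plan '[[[0,0,0.001],[0,0,0],255],[[0,0,0.001],[0,0,0],255],[[0,0,0],[0,0,0],255]]'

```text
time_s: 20.38
tcp_pos: [0.6024, -0.0314, 0.3253]
eef_rot: [180.0, 0.0, -153.0]
contact_force: [-2.2, 1.9, -1.7]
gripper_width: 0.0128
```

carry_out --plan '[[[0,0,0.001],[0,0,0],255],[[0,0,0],[0,0,0],255]]'

```text
time_s: 20.55
tcp_pos: [0.6024, -0.0314, 0.3243]
eef_rot: [-180.0, 0.0, -153.0]
contact_force: [-2.2, -0.1, -1.2]
gripper_width: 0.013
```

carry_out --plan '[[[0,0,0.0005],[0,0,0],255],[[0,0,0],[0,0,0],255]]'

```text
time_s: 20.72
tcp_pos: [0.6024, -0.0314, 0.3241]
eef_rot: [-180.0, 0.0, -153.0]
contact_force: [-2.2, 0.4, 1.2]
gripper_width: 0.0127
```

carry_out --plan '[[[0,0,0],[0,0,0],255],[[0,0,0],[0,0,0],255],[[0,0,0],[0,0,0],200],[[0,0,0],[0,0,0],170],[[0,0,0],[0,0,0],130],[[0,0,0],[0,0,0],130],[[0,0,0],[0,0,0],130],[[0,0,0],[0,0,0],130]]' --grip_force 8

```text
time_s: 21.38
tcp_pos: [0.6024, -0.0314, 0.324]
eef_rot: [-180.0, 0.0, -153.0]
contact_force: [-0.6, 0.7, 0.4]
gripper_width: 0.0418
```

carry_out --plan '[[[0,0,-0.005],[0,0,0],130],[[0,0,-0.01],[0,0,0],130],[[0,0,-0.01],[0,0,0],130],[[0,0,-0.015],[0,0,0],130],[[0,0,-0.02],[0,0,0],130],[[0,0,-0.02],[0,0,0],130],[[0,0,-0.02],[0,0,0],130],[[0,0,-0.02],[0,0,0],130],[[0,0,0],[0,0,0],130]]'

```text
time_s: 22.13
tcp_pos: [0.603, -0.0316, 0.4502]
eef_rot: [-179.8, 0.4, -153.0]
contact_force: [0.5, 0.2, 0.2]
gripper_width: 0.0431
```

```bash
python3 s.py; python3 - <<'E'
from h import *
c3,i3=shot("wrist","wrist9");c2,im=shot("side","side9");q,sc=shot("scene","scene9")
print(proj(c3,[[.6023,-.0312,.192],[.6023,-.0312,.122]]),proj(c2,[[.6023,-.0312,.192],[.6023,-.0312,.122]]))
o=np.zeros((420,800,3),np.uint8);o[:300,:400]=cv2.resize(i3,(400,300));o[:,400:]=cv2.resize(im[105:315,200:400],(400,420),interpolation=cv2.INTER_CUBIC)
cv2.imwrite("pics/v7.png",cv2.convertScaleAbs(o,alpha=1.6)[:,:,::-1])
E
```

```text
[ 0.60301987 -0.03156961  0.45016769] [-179.80404283    0.43217897 -152.96533979] [0.54409086 0.19257401 0.17442327] [-0.0775169  -0.19396801 -0.01731906] -78.55924970776793
[[282.29686655 214.27119329]
 [282.05921781 187.52898065]] [[316.21887385 171.77015177]
 [313.71604099 195.13361995]]
```

View pics/v7.png

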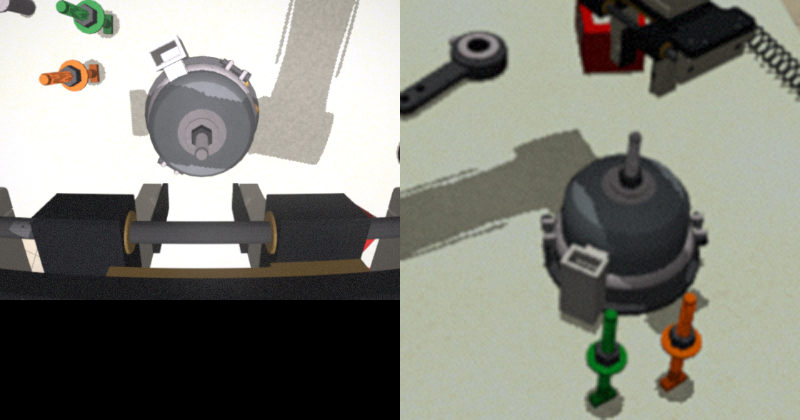

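```bash
python3 -c "
from plant import r
print(r.close_job())"
```

```text
the job is handed in; nothing more can be done
None
```

The release bolt stands in the chamber, turned across the slot and released, and I handed the job in at about 22.3 s. No verdict was reported.

**What I did:**
- I drew the bolt out of the pocket and saw the slot down the hole, turned about 17° from the chamber's x axis.
- I lowered the T-head through the slot without meeting resistance, until the washer touched the face at TCP height 0.324 m.
- I turned it clockwise to the stop, which I felt at about 97°, with the wrist's twisting moment rising to about 0.5 N m.
- I pulled it up into the recess with about 23 N net for about 0.4 s. The T-head centre was then about 51 mm below the face.
- I lowered it onto its washer, opened the gripper and backed off.

**Last checks:**
- The final pictures show the bolt upright with its washer on the face. Its top is within a pixel or so of where it should appear.
- The T-head lies about 65° (1.14 rad) from the chamber's x axis. I worked this out from the gripper's turn; the head itself could not be seen.
- The gripper is clear and wrist force is near zero. I never saw more than about 26 N at the wrist at any reading.
- No bystander looked disturbed in the last pictures, but I did not measure their positions.

**One oddity:** at the start of the pull the bolt dragged on the stop with about 10 N. I turned it back slightly, in all about 4.5°, to free it.

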